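# Slide the carton under the marking punch and mark it

### The job

Push the closed carton along the bench into the marking frame, squarely between its posts and right up against the back stop. Then take the mallet and with it, not with the gripper, knock the sprung punch down until its foot presses on the carton's lid, and stand the mallet back on its head on the cork pad. Leave the carton in the frame, and do not disturb the bowl, the jar or the mug.

Things in the scene. Friction and masses are not known exactly. Their poses are not given: they have to be found in the camera images.
- carton: Loose closed cardboard carton with a band of white paper tape over it: 100 mm along its own x, 120 mm along y (too wide to grip), 55 mm high, about 0.5 kg. Origin: centre of its underside. It starts beyond the frame as the robot sees it, skewed, its x roughly towards the robot.
- frame: Fixed grey steel frame, open to the bench below. Origin on the bench under the punch; x is the way in, towards the robot, skewed up to 0.3 rad. Two posts 140 mm high (58 mm along x, 26 along y), inner faces at y = +-72 mm; behind them rails 20 mm high, same inner faces, run to the back stop, a bar 35 mm high with its face at x = 91 mm. Bolt feet reach y = +-127 mm.
- beam_edge (a point): Middle of the beam's lower edge on the entry side, 29 mm before the frame's origin and 100 mm up. The beam joins the posts: 58 mm along x, 196 along y, its top 140 mm above the bench. It overhangs the rear face of the homed carton by 20 mm, so the pushing tool must lean back, out from under it.
- home (a point): Point on the bench in the frame (41 mm along x from the frame's origin, axes as the frame's) where the carton's origin lies when it is home against the back stop, their x axes parallel; the carton's rear face is then 9 mm before the frame's origin.
- punch: Sprung steel punch that slides vertically through the beam, over the frame's origin. Origin: centre of the top of its head, a disc 56 mm across, 15 mm thick, 187 mm above the bench when up. Its rubber foot (30 mm across) is 109 mm below the origin; it meets the lid of a carton below after 23 mm of travel (travel limit 32 mm). About 6 N pushes it that far; it springs back up by itself.
- mallet: Loose mallet, 0.35 kg, standing on its head on the cork pad. Head: black rubber cylinder, upright, 60 mm across, 90 mm high. Handle: wooden bar, level, 24 mm wide and 28 mm high, from the head along the mallet's -x, its middle line 45 mm above the head's lower face, its end 160 mm from the head's axis. Origin: centre of the lower face.
- mallet_grip (a point): Point on the middle line of the mallet's handle, 75 mm from the head's axis and 45 mm above the head's lower face: a good place to grip.
- pad: Fixed square cork pad 110 x 110 mm, 8 mm thick, to one side of the bench. Origin: centre of its underside, on the bench.
- scale: Fixed green bench scale, an obstacle: base 150 x 130 mm, housing to 140 mm high, wooden platform 180 x 180 mm with its top 172 mm above the bench. Origin: centre of its underside. It stands on the other side of the bench from the pad.
- bowl: Loose steel bowl, 130 mm across, 50 mm high, standing on the scale's platform. Origin: centre of its underside. Leave alone.
- jar: Loose glass jar with a steel lid, 72 mm across, 120 mm high, on the bench to one side, beyond the frame. Origin: centre of its underside. Leave alone.
- mug: Loose white mug, 76 mm across plus a handle, 90 mm high, on the bench to the other side, beyond the frame. Origin: centre of its underside. Leave alone.
There are look-alikes about, which are no part of the job. What is shaped like the carton but blue or turquoise is not meant.

How it is judged:
By the outcome, as a careful person would: the job done as asked, in the order asked, and still so for the second after the job is handed in, with the robot touching nothing.
It also fails if it takes over 72 s, if anything falls off the work surface, if the arm or the gripper's body presses on something with over 40 N, if the wrist force passes 120 N, or if a joint passes its speed limit or range.

### The arm

A 6-joint arm with a two-finger parallel gripper is mounted at the origin on the work surface. World frame = base frame: x ahead of the robot, y to its left, z up, the work surface at z = 0. Lengths are in mm, angles in rad, forces in N, time in s.
With the tool pointing down it reaches from about 350 to 875 mm from the base axis. Payload 4.2 kg.
Tool frame: the origin (TCP) lies at the very end of the fingers, on their centre line; the grasp point (between the pads) lies 19 mm behind it; z points along the fingers, y is the line along which they close (so a half turn about z gives the same grasp; the last joint's range is limited). The gripper opens to 85 mm and grips with 20 to 120 N. Pads are 22 mm wide; open, the fingers measure 114 mm over their backs; the gripper's body (76 mm by 85 mm) begins 54 mm behind the grasp point. The pads swing forward as they close: fully open they stand 13 mm farther back than shut.
Start: joints at [-0.993, 0.385, 0.008, 0, -1.194, -0.259], TCP at [195.907, -593.481, 231.312] pointing down, gripper open.
Joint ranges: [-3.14, 3.14], [-1.21, 2.06], [-1.07, 1.41], [-3.16, 2.05], [-2.99, -0.16], [-3.1, 3.1]. Speed limits (rad/s): [2.79, 2.79, 3.14, 3.14, 3.14, 3.14].

### API

Orientations are given as a unit quaternion [x, y, z, w].
In Python, from bench import read_state, get_image, get_calibration, job_done gives the robot as it stands.
- The arm moves only by the shell command python3 -m creep 'ROWS'. ROWS is a JSON object of lists of equal length, an entry for each row: "translation": the shift along the world's x, y, z in cm, a list of three; "delta_rot": the turn, a rotation vector about the world's x, y, z in degrees, a list of three; "hand": the finger opening in cm, from 0 to 8.54. A call has 1 to 8 rows; each row is the pose to reach, as a shift and turn from the pose commanded when the call began; what a row does not reach only later rows make up. A row lasts 1/8 s, in which the tool goes at most 62.5 mm and 10.7 degrees, less where a joint would pass 70% of its speed; a pose out of reach is approached as far as the arm can. A call with a gripper value outside its range is refused whole. The fingers move at their own pace and stop on an object; the grip force is fixed at half the most. Time passes only in rows, so rows that repeat a pose let the fingers close. It gives the time, the measured TCP pose, the force, the opening and the grip force at its end, in the units of the state.
- read_state(): the state, without advancing time (a new reading comes with each control period).
- get_image(name): name is "side" or "top" or "wrist"; returns (picture, depth): 480x640x3 uint8, red, green, blue; 480x640 float32, mm along the optical axis (not along the pixel's ray), 0 where there is no reading.
- get_calibration(name): a dict with "intrinsics" (3x3 intrinsics, pixels), "xyz" and "attitude" of the camera in the world. Camera axes: x right, y down, z forward; pixel columns grow to the right and rows downward; lengths in mm; the calibration is good to about 2 mm. A picture is of the moment at which its call begins: read the wrist's pose just before it. get_calibration takes no time and is no camera call; for the wrist camera it gives the pose at the moment of the call.
- job_done(): hands the job in; it is judged then, once.
The state is a dict: "clock": time; "joints": joint angles; "joint_vel": joint speeds; "joint_efforts": joint torques, N m; "position": TCP position; "ee_rot": TCP orientation; "contact_force": force on the tool from outside, world axes, zero at the start; "wrist_torque": the same for the moment, N m; "gripper_width": finger opening in mm; "grasp_force": force on a finger pad.
Only numpy, scipy, OpenCV 4.12 (cv2) and the standard library are available. Lean on these libraries where they do the work, as an engineer would, in place of code of your own. Each camera call takes 0.05 s, during which the arm holds its last target. There are 200 camera calls.

## Working session

There is one attempt and no reset: what is moved stays moved. The work goes in short steps, Python scripts to look and compute and a shell command to move; the robot and the scene stay as the last step left them, time stands still between calls to the robot, and variables do not carry over. Pictures are saved under pics/ and viewed, at most 10 in all, crops included, and the job is handed in when it is done.

```bash
ls; mkdir -p pics
python3 - <<'E'
from bench import *
import cv2,numpy as np
s=read_state();print({k:np.round(v,3).tolist() for k,v in s.items()})
for n in("top","side"):
    im,d=get_image(n);np.savez(f"pics/{n}0.npz",im=im,d=d,**get_calibration(n));cv2.imwrite(f"pics/{n}0.png",im[...,::-1]);c=get_calibration(n);print(n,c)
print(read_state()['clock'])
E
```

```text
pics
{'clock': 0.0, 'joints': [-0.993, 0.386, 0.007, -0.001, -1.194, -0.259], 'joint_vel': [-0.001, -0.0, -0.0, -0.001, 0.001, -0.001], 'joint_efforts': [-0.0, -39.229, 18.84, 4.186, -0.005, 0.0], 'position': [195.725, -592.948, 230.219], 'ee_rot': [-0.159, 0.987, 0.001, -0.0], 'contact_force': [-0.216, 0.731, -0.393], 'wrist_torque': [0.066, 0.016, 0.023], 'grasp_force': 0.0, 'gripper_width': 85.433}
top {'intrinsics': array([[517.8964764 ,   0.        , 328.47583072],
       [  0.        , 517.8964764 , 241.78422808],
       [  0.        ,   0.        ,   1.        ]]), 'xyz': array([ 383.823505  ,  -33.58729699, 1423.25777973]), 'attitude': array([-0.69687007,  0.71561707, -0.03190958,  0.03530013])}
side {'intrinsics': array([[607.26789017,   0.        , 306.83171645],
       [  0.        , 607.26789017, 235.44310012],
       [  0.        ,   0.        ,   1.        ]]), 'xyz': array([ 372.83606052, 1067.11390065,  856.59391426]), 'attitude': array([-0.06540065,  0.87934514, -0.47090998,  0.02680803])}
0.1
```

View pics/top0.png

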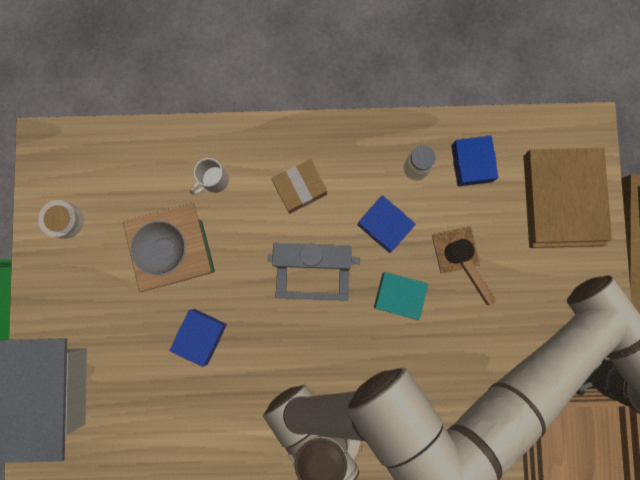

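View pics/side0.png

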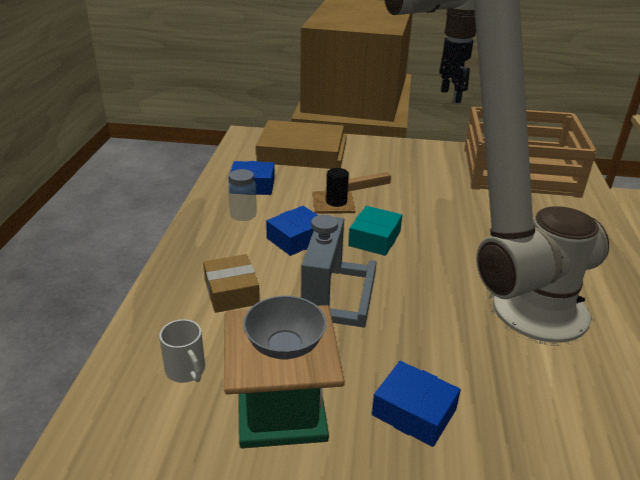

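The top view shows the carton at (300,186), the mug at (209,175) and the jar at (422,160). The frame's beam and punch are at (312,254) with its back stop at (312,295). The mallet head is at (460,251) with its handle running to (488,300), and the scale with the bowl is at (165,247). The side view agrees. Next I measure each object from top-view depth bands.

```bash
cat > h.py <<'E'
import numpy as np,cv2
from scipy.spatial.transform import Rotation as R
from bench import *
def cloud(im,d,c):
    K=c["intrinsics"];v,u=np.mgrid[:480,:640]
    p=np.stack([(u-K[0,2])/K[0,0]*d,(v-K[1,2])/K[1,1]*d,d],-1)
    return p@R.from_quat(c["attitude"]).as_matrix().T+c["xyz"]
def look(n="top",save=None):
    c=get_calibration(n);im,d=get_image(n)
    if save: cv2.imwrite(f"pics/{save}.png",im[...,::-1])
    return im,d,cloud(im,d,c)
def rect(P,box,z0,z1,mask=None):
    u0,u1,v0,v1=box;q=P[v0:v1,u0:u1];m=(q[...,2]>z0)&(q[...,2]<z1)
    if mask is not None:m&=mask[v0:v1,u0:u1]
    m=cv2.morphologyEx(m.astype('u1'),cv2.MORPH_OPEN,np.ones((2,2)))>0
    p=q[m];r=cv2.minAreaRect(p[:,:2].astype('f4'));
    return p,np.round(r[0],1),np.round(r[1],1),round(r[2],1),np.round(np.median(p[:,2]),1)
E
python3 - <<'E'
from h import *
z=np.load("pics/top0.npz");P=cloud(z["im"],z["d"],z)
for n,b,a,c in [("carton",(265,335,150,220),45,65),("beam",(255,365,230,285),130,150),("punch",(290,335,230,285),175,200),("bar",(265,360,285,310),27,43),("feet",(255,370,235,275),4,20),
 ("malhead",(435,500,225,310),85,110),("handle",(440,500,235,310),57,77),("pad",(425,490,220,285),4,14),("jar",(400,440,140,185),110,130),("mug",(185,235,150,200),80,100),("bench",(250,420,330,370),-20,20),("scale",(110,225,195,300),165,180),("bluebox",(355,420,190,255),30,90)]:
    try:
        r=rect(P,b,a,c);print(n,len(r[0]),*r[1:])
    except Exception as e: print(n,e)
p=rect(P,(440,500,235,310),57,77)[0];print(cv2.fitLine(p[:,:2].astype('f4'),2,0,.01,.01).ravel())
z=np.load("pics/side0.npz");P=cloud(z["im"],z["d"],z)
for n,b,a,c in [("carton",(195,265,245,315),50,62),("beam",(295,350,210,300),133,147),("punch",(300,345,205,250),180,195),("malhead",(320,355,160,215),90,105),("handle",(345,400,165,200),60,72)]:
    r=rect(P,b,a,c);print('side',n,len(r[0]),*r[1:])
E
```

```text
carton 1633 [565.3  -7.4] [350.7 123.6] 25.2 54.5
beam 1412 [444.1  16.2] [217.5 119.8] 89.6 139.3
punch 422 [438.4   5. ] [122.1  54.3] 11.3 186.1
bar 492 [373.1  17.5] [196.7  24.2] 88.5 34.0
feet 71 [455.7  13.9] [238.5 108.5] 69.5 9.7
malhead 438 [ 478.5 -386.6] [56.4 84.6] 2.0 97.1
handle 495 [ 425.8 -265.2] [450.7 135.7] 83.5 66.3
pad 739 [ 458.3 -231.7] [111.8 417.6] 11.2 7.8
jar 473 [ 588.4 -168.7] [ 61.6 486.4] 49.3 118.9
mug 164 [703.5 282.2] [74.6 73.3] 62.2 82.4
bench 6760 [278.6 -38.4] [460.4 210.2] 88.6 -0.0
scale 3374 [509.8 225.7] [523.8 240.5] 88.8 171.7
bluebox 1724 [ 495.7 -129.6] [121.9 294.7] 47.2 54.5
[   0.7631934    0.6461701  398.74704   -417.72998  ]
side carton 1615 [515.3 484.5] [ 117.5 1193.8] 19.4 55.5
side beam 1046 [452.3 385.6] [  78.3 1370.1] 3.4 140.1
side punch 371 [439.8 500.7] [  54.  1139.3] 4.0 186.5
side malhead 222 [446.8 252.9] [  58.4 1634.1] 3.1 97.7
side handle 269 [414.2 252.5] [1627.1  119. ] 88.7 65.1
```

```bash
cat > h.py <<'E'
import numpy as np,cv2
from scipy.spatial.transform import Rotation as R
from bench import *
def rays(c):
    K=c["intrinsics"];v,u=np.mgrid[:480,:640]
    p=np.stack([(u-K[0,2])/K[0,0],(v-K[1,2])/K[1,1],np.ones(u.shape)],-1)
    return p@R.from_quat(c["attitude"]).as_matrix().T
def look(n="top",save=None):
    c=get_calibration(n);im,d=get_image(n)
    if save: cv2.imwrite(f"pics/{save}.png",im[...,::-1])
    return im,d,rays(c),c["xyz"]
def rect(L,box,h,tol=8):
    "height band -> largest blob -> pixels cast on plane z=h -> min rect"
    im,d,r,o=L;u0,u1,v0,v1=box;z=(o[2]+d*r[...,2]);z=cv2.medianBlur(z.astype('f4'),3)
    m=np.zeros(d.shape,'u1');m[v0:v1,u0:u1]=(abs(z-h)<tol)[v0:v1,u0:u1]
    m=cv2.morphologyEx(m,cv2.MORPH_OPEN,np.ones((2,2)))
    n,l,s,_=cv2.connectedComponentsWithStats(m,connectivity=4);k=1+s[1:,4].argmax();m=l==k
    p=(o+r*((h-o[2])/r[...,2])[...,None])[m][:,:2]
    q=cv2.minAreaRect(p.astype('f4'));return p,np.round(q[0],1),np.round(q[1],1),round(q[2],1),np.round(np.median(z[m]),1)
E
python3 - <<'E'
from h import *
def ld(n):
    z=np.load(f"pics/{n}0.npz");return z["im"],z["d"],rays(z),z["xyz"]
L=ld("top")
for n,b,h in [("carton",(265,335,150,220),55),("beam",(255,365,230,285),140),("punch",(290,335,230,285),187),("bar",(265,360,285,310),35),
 ("malhead",(435,500,225,310),98),("handle",(440,500,235,310),67),("pad",(425,490,220,285),8),("jar",(400,440,140,185),120),("mug",(185,235,150,200),90),("scale",(110,225,195,300),172),("bluebox",(355,420,190,255),55)]:
    r=rect(L,b,h,8 if h>10 else 4);print(n,len(r[0]),r[0].mean(0).round(1),*r[1:])
p=rect(L,(440,500,235,310),67)[0];print(cv2.fitLine(p.astype('f4'),2,0,.01,.01).ravel())
L=ld("side")
for n,b,h in [("carton",(195,265,245,315),55),("beam",(295,350,210,300),140),("punch",(300,345,205,250),187),("malhead",(320,355,160,215),98),("handle",(345,400,165,200),67)]:
    r=rect(L,b,h);print('side',n,len(r[0]),*r[1:])
E
```

```text
carton 1641 [668.4  44.1] [668.8  43.9] [101.2 119. ] 25.3 54.6
beam 722 [467.  -47.4] [468. -42.] [87.7 58.2] 86.1 139.5
punch 421 [471.4  11.6] [471.2  11.1] [52.7 52.7] 88.5 186.0
bar 497 [371.8  18.3] [371.7  17.9] [195.2  17.9] 86.4 34.2
malhead 427 [ 477.9 -373.5] [ 478.  -373.5] [57.4 56.9] 42.7 97.2
handle 463 [ 395.7 -420.6] [ 396.2 -420. ] [130.6  25.3] 29.8 66.1
pad 845 [ 496.4 -364.1] [ 487.9 -378.3] [113.3 111.9] 10.1 7.9
jar 474 [ 717.3 -279.4] [ 717.5 -279.5] [61.6 62.2] 32.3 119.0
mug 79 [677.7 268.9] [680.4 270.4] [30.  72.3] 23.6 82.6
scale 3050 [501.2 345.1] [500.4 362.1] [179.5 180.2] 13.9 171.4
bluebox 1684 [ 558.7 -187. ] [ 559.1 -186.9] [119.5 101.4] 47.2 54.6
[   0.8643929    0.502817   395.7192    -420.57077  ]
side carton 1677 [669.9  54.9] [101.7 129. ] 26.0 55.6
side beam 1084 [473.4  23.1] [205.   58.9] 86.5 140.3
side punch 377 [473.2  23.8] [54.  60.7] 9.3 186.7
side malhead 230 [ 480.9 -362.2] [59.2 61.9] 9.6 97.8
side handle 297 [ 403.9 -402.1] [146.9  38.5] 31.9 64.6
```

Frame origin is about (471.5, 11.3), with its x axis at 176.4° (x_f = (-0.998, 0.063)). The carton is at (668.8, 43.9) and needs a turn of about -29° and a shift of about 45 mm towards -y. I'll do the first correction by pushing its left face near the rear corner with closed fingers.

```bash
python3 -m creep '{"translation":[[3,5,6],[6,10,8],[9,14,9],[12,19,9],[15,24,9],[18,29,9],[21,33,9],[24,37.5,9]],"delta_rot":[[0,0,-5],[0,0,-10],[0,0,-15],[0,0,-21.6],[0,0,-21.6],[0,0,-21.6],[0,0,-21.6],[0,0,-21.6]],"hand":[0,0,0,0,0,0,0,0]}'
python3 -m creep '{"translation":[[3,5,0],[6,10,0],[9,14,0],[12,19,0],[15,24,0],[18,29,-1],[21,33,-2],[23.6,37.5,-3]],"delta_rot":[[0,0,0],[0,0,0],[0,0,0],[0,0,0],[0,0,0],[0,0,0],[0,0,0],[0,0,0]],"hand":[0,0,0,0,0,0,0,0]}'
```

```text
clock: 1.1
position: [436.4, -216.8, 321.1]
ee_rot: [0.029, 1.0, 0.0, -0.0]
contact_force: [0.6, -1.1, 0.2]
gripper_width: 0.4
grasp_force: 0.0
clock: 2.1
position: [672.5, 157.9, 290.2]
ee_rot: [0.029, 1.0, -0.0, -0.001]
contact_force: [0.4, -0.3, 0.2]
gripper_width: -0.1
grasp_force: 0.0
```

```bash
python3 -m creep '{"translation":[[0,0,-6],[0,0,-12],[0,0,-18],[0,0,-24],[0,0,-26.3],[0,-1.5,-26.3],[0,-3,-26.3],[0,-4,-26.3]],"delta_rot":[[0,0,0],[0,0,0],[0,0,0],[0,0,0],[0,0,0],[0,0,0],[0,0,0],[0,0,0]],"hand":[0,0,0,0,0,0,0,0]}'
python3 -m creep '{"translation":[[0,-0.6,0],[0,-1.2,0],[0,-1.8,0],[0,-2.4,0],[0,-2.9,0],[0,-3.4,0],[0,-3.8,0],[0,-3.8,0]],"delta_rot":[[0,0,0],[0,0,0],[0,0,0],[0,0,0],[0,0,0],[0,0,0],[0,0,0],[0,0,0]],"hand":[0,0,0,0,0,0,0,0]}'
python3 - <<'E'
from h import *
L=look("side","s1");r=rect(L,(170,300,200,350),55,4);print(len(r[0]),*r[1:])
L=look("top","t1");r=rect(L,(265,345,150,230),55,4);print(len(r[0]),*r[1:])
E
```

```text
clock: 3.1
position: [673.0, 116.0, 30.3]
ee_rot: [0.03, 1.0, 0.001, 0.002]
contact_force: [-0.1, 3.3, -0.4]
gripper_width: -0.1
grasp_force: 1.3
clock: 4.1
position: [672.7, 78.8, 29.5]
ee_rot: [0.029, 1.0, 0.0, 0.001]
contact_force: [0.2, 3.2, 1.7]
gripper_width: -0.3
grasp_force: 1.3
716 [644.5  -3.9] [ 64.4 128. ] 11.5 55.4
1388 [666.3  -5. ] [101.6 119.6] 22.5 54.6
```

View pics/s1.png

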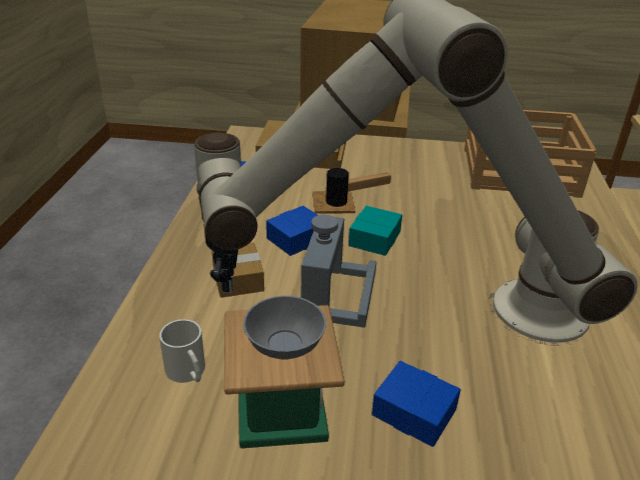

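The arm has the carton at (666, -5), but still at 22.5°, so that push was almost pure translation. Next I push its rear face with two fingers spread along the frame's y. The finger on the far corner should turn it square.

```bash
python3 -m creep '{"translation":[[0,1.5,1],[0,1.5,7],[2,0,13],[5,-4,15],[9,-8.6,15],[10.2,-8.6,11],[10.2,-8.6,5],[10.2,-8.6,0]],"delta_rot":[[0,0,0],[0,0,0],[0,0,0],[0.3,5,0],[0.6,10,0],[0.9,15,0],[0.9,15,0],[0.9,15,0]],"hand":[0,0,0,6,6,6,6,6]}'
python3 -m creep '{"translation":[[0,0,0],[-1.5,0.1,0],[-2.5,0.2,0],[-3.2,0.2,0],[-4,0.25,0],[-4.8,0.3,0],[-5.6,0.35,0],[-5.6,0.35,0]],"delta_rot":[[0,0,0],[0,0,0],[0,0,0],[0,0,0],[0,0,0],[0,0,0],[0,0,0],[0,0,0]],"hand":[6,6,6,6,6,6,6,6]}'
python3 - <<'E'
from h import *
L=look("side","s2");r=rect(L,(170,300,200,350),55,4);print(len(r[0]),*r[1:])
L=look("top","t2");r=rect(L,(265,345,150,250),55,4);print(len(r[0]),*r[1:])
E
```

```text
clock: 5.2
position: [772.7, -7.7, 24.8]
ee_rot: [0.029, 0.991, 0.004, -0.133]
contact_force: [-0.4, 0.4, 0.1]
gripper_width: 60.2
grasp_force: 0.0
clock: 6.2
position: [719.7, -4.3, 31.3]
ee_rot: [0.028, 0.991, 0.004, -0.128]
contact_force: [4.2, -1.1, 2.6]
gripper_width: 59.9
grasp_force: 1.9
1489 [643.2  12.7] [ 98.9 125. ] 14.5 55.5
1590 [642.1   4.4] [100.5 119.3] 14.9 54.3
```

```bash
python3 -m creep '{"translation":[[1.5,0,0],[2,0,6],[1,3,12],[-1,8,13],[-4.6,11.2,12],[-4.6,11.2,6],[-4.6,11.2,-0.2],[-4.6,9.6,-0.2]],"delta_rot":[[0,0,0],[0,0,0],[-0.3,-5,0],[-0.6,-10,0],[-0.9,-15,0],[-0.9,-15,0],[-0.9,-15,0],[-0.9,-15,0]],"hand":[6,3,0,0,0,0,0,0]}'
python3 -m creep '{"translation":[[0,-0.5,0],[0,-1,0],[0,-1.5,0],[0,-2,0],[0,-2.3,0],[0,-2.3,0]],"delta_rot":[[0,0,0],[0,0,0],[0,0,0],[0,0,0],[0,0,0],[0,0,0]],"hand":[0,0,0,0,0,0]}'
python3 - <<'E'
from h import *
L=look("side","s3");r=rect(L,(170,300,200,350),55,4);print(len(r[0]),*r[1:])
L=look("top","t3");r=rect(L,(265,345,150,250),55,4);print(len(r[0]),*r[1:])
E
```

```text
clock: 7.3
position: [666.0, 91.3, 19.4]
ee_rot: [0.029, 1.0, -0.002, -0.008]
contact_force: [-0.2, 0.2, 1.0]
gripper_width: -0.2
grasp_force: 0.0
clock: 8.05
position: [673.7, 69.7, 28.4]
ee_rot: [0.029, 1.0, 0.001, 0.002]
contact_force: [1.4, 4.7, 2.1]
gripper_width: 0.1
grasp_force: 2.0
1114 [632.1  -4.8] [ 78.  128.3] 6.6 55.6
1462 [641.2 -11.1] [101.3 118.5] 6.8 54.6
```

```bash
python3 -m creep '{"translation":[[0,2,0],[0,2,6],[2,-1,12],[5,-5,13],[6.5,-7.5,12],[6.5,-7.5,6],[6.5,-7.5,0],[5.5,-7.45,0]],"delta_rot":[[0,0,0],[0,0,0],[0.3,5,0],[0.6,10,0],[0.9,15,0],[1.2,20,0],[1.2,20,0],[1.2,20,0]],"hand":[0,0,4,7.5,7.5,7.5,7.5,7.5]}'
python3 -m creep '{"translation":[[-1,0.05,0],[-2,0.1,0],[-3,0.2,0],[-4,0.25,0],[-5,0.3,0],[-6,0.4,0],[-7,0.45,0],[-7,0.45,0]],"delta_rot":[[0.1,1.5,0],[0.2,3,0],[0.3,5,0],[0.4,7,0],[0.6,9,0],[0.6,10,0],[0.6,10,0],[0.6,10,0]],"hand":[7.5,7.5,7.5,7.5,7.5,7.5,7.5,7.5]}'
python3 - <<'E'
from h import *
L=look("side","s4");r=rect(L,(170,320,200,350),55,4);print(len(r[0]),*r[1:])
L=look("top","t4");r=rect(L,(265,345,160,250),55,4);print(len(r[0]),*r[1:])
E
```

```text
clock: 9.15
position: [720.6, -5.7, 15.3]
ee_rot: [0.03, 0.982, 0.004, -0.184]
contact_force: [0.3, -0.2, 0.5]
gripper_width: 75.0
grasp_force: 0.0
clock: 10.15
position: [656.2, -0.6, 26.9]
ee_rot: [0.028, 0.965, 0.008, -0.26]
contact_force: [1.1, -0.4, 0.8]
gripper_width: 75.1
grasp_force: 0.6
1527 [616.1   8.7] [123.7 131.1] 87.1 55.5
1639 [599.2   0.9] [118.6 100.1] 86.7 54.5
```

View pics/t4.png

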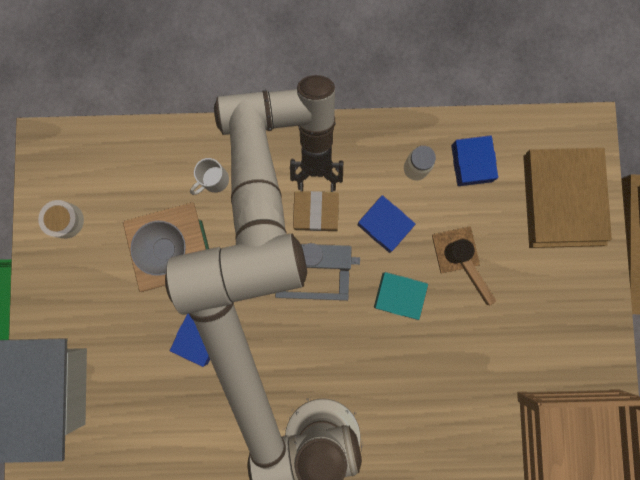

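The picture shows the carton squared at (316,211), just ahead of the beam at (312,256). The measured pose is (599.2, 0.9) at -3.3° against a target of -3.6°, with lateral error about 2 mm. I continue pushing along the frame's x, leaning the tool back to about 57°.

```bash
python3 -m creep '{"translation":[[-0.8,0.07,0],[-1.8,0.15,0],[-2.8,0.25,0],[-3.8,0.35,0],[-4.8,0.43,0],[-5.8,0.5,0],[-6.8,0.57,0],[-6.8,0.57,0]],"delta_rot":[[0.3,4,0],[0.6,9,0],[0.9,14,0],[1.2,19,0],[1.5,24,0],[1.7,27,0],[1.7,27,0],[1.7,27,0]],"hand":[7.5,7.5,7.5,7.5,7.5,7.5,7.5,7.5]}'
python3 - <<'E'
from h import *
L=look("side","s5")
L=look("top","t5");r=rect(L,(265,345,160,270),55,4);print(len(r[0]),*r[1:])
im,d,ra,o=L;z=o[2]+d*ra[...,2];p=o+ra*d[...,None];m=np.zeros_like(d,bool);m[60:300,190:345]=1
q=p[m&(z>150)&(d>0)];
for x in range(450,900,50):
    k=q[(q[:,0]>x)&(q[:,0]<x+50)]
    if len(k):print(x,np.percentile(k[:,1],[1,99]).round(),k[:,2].min().round(),k[:,2].max().round())
E
```

```text
clock: 11.25
position: [588.1, 4.8, 26.1]
ee_rot: [0.025, 0.877, 0.016, -0.479]
contact_force: [-0.6, -0.3, -0.1]
gripper_width: 74.9
grasp_force: 0.0
1024 [547.5   1.1] [109.8  79.9] 86.1 54.6
450 [ -6. 219.] 173.0 501.0
500 [ 22. 291.] 164.0 494.0
550 [ 55. 307.] 164.0 456.0
600 [ 62. 303.] 166.0 425.0
650 [ 74. 160.] 309.0 389.0
700 [-34. 165.] 150.0 353.0
750 [-46. 200.] 150.0 317.0
800 [-49. 206.] 163.0 284.0
850 [-52. 196.] 198.0 260.0
```

View pics/s5.png

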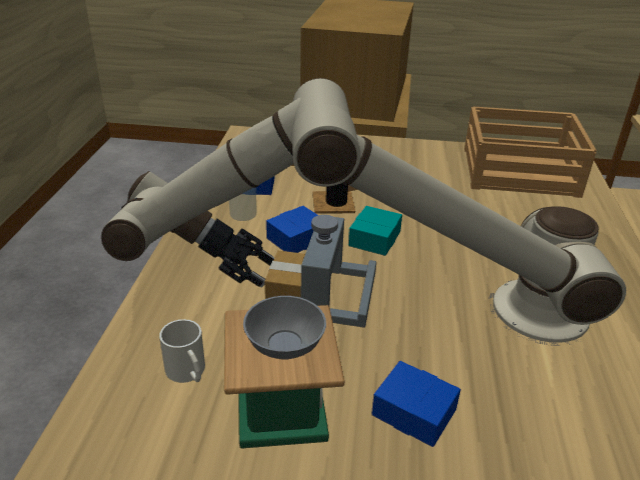

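The side view shows the gripper leaning back behind the carton at (265,270), clear of the beam, the mug and the jar, with the carton entering under the beam. I push on.

```bash
python3 -m creep '{"translation":[[-1.3,0.07,0],[-2.6,0.15,0],[-3.9,0.23,0],[-5.2,0.31,0],[-6.5,0.39,0],[-7.8,0.47,0],[-9,0.55,0],[-9.3,0.57,0]],"delta_rot":[[0,0,0],[0,0,0],[0,0,0],[0,0,0],[0,0,0],[0,0,0],[0,0,0],[0,0,0]],"hand":[7.5,7.5,7.5,7.5,7.5,7.5,7.5,7.5]}'
python3 -m creep '{"translation":[[-0.3,0.02,0],[-0.6,0.04,0],[-0.9,0.06,0],[-1.1,0.07,0],[-1.3,0.08,0],[-1.3,0.08,0]],"delta_rot":[[0,0,0],[0,0,0],[0,0,0],[0,0,0],[0,0,0],[0,0,0]],"hand":[7.5,7.5,7.5,7.5,7.5,7.5]}'
```

```text
clock: 12.35
position: [495.8, 10.5, 26.3]
ee_rot: [0.025, 0.878, 0.015, -0.478]
contact_force: [3.1, -0.2, -0.9]
gripper_width: 75.0
grasp_force: 1.7
clock: 13.1
position: [482.6, 11.2, 26.3]
ee_rot: [0.025, 0.878, 0.015, -0.478]
contact_force: [2.0, 0.3, -0.4]
gripper_width: 75.3
grasp_force: 1.2
```

```bash
python3 -m creep '{"translation":[[-0.2,0.01,0],[-0.4,0.02,0],[-0.5,0.03,0],[-0.5,0.03,0]],"delta_rot":[[0,0,0],[0,0,0],[0,0,0],[0,0,0]],"hand":[7.5,7.5,7.5,7.5]}'
python3 - <<'E'
from h import *
L=look("top","t6")
cv2.imwrite("pics/t6c.png",cv2.resize(L[0][220:320,250:370,::-1],None,fx=6,fy=6,interpolation=cv2.INTER_NEAREST))
im=L[0];hsv=cv2.cvtColor(im,cv2.COLOR_RGB2HSV)
E
```

```text
clock: 13.6
position: [480.1, 11.1, 26.2]
ee_rot: [0.025, 0.879, 0.015, -0.475]
contact_force: [8.0, -2.1, 0.8]
gripper_width: 75.1
grasp_force: 4.5
```

View pics/t6c.png

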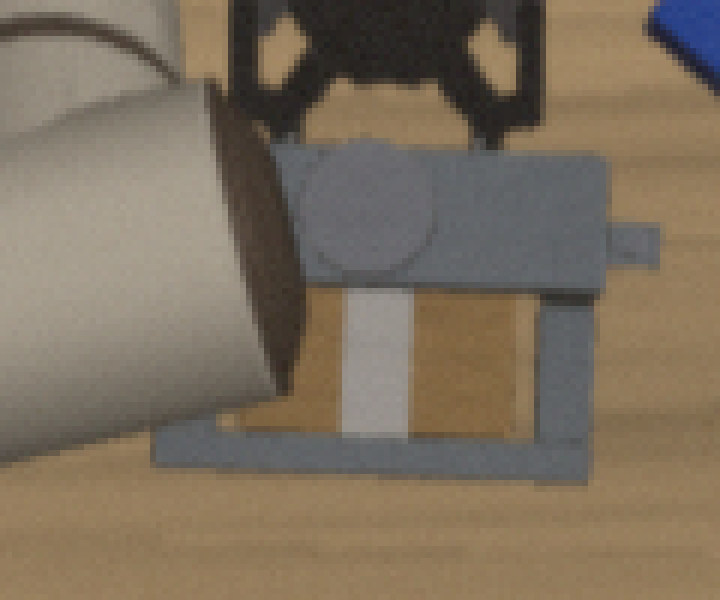

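The crop shows the carton inside the frame, with its front edge against the back stop along the row at y≈437 and its right side clear of the rail. Contact force is 8 N. I press a little more, back out, and verify with the arm clear.

```bash
python3 -m creep '{"translation":[[-0.2,0.01,0],[-0.4,0.02,0],[-0.4,0.02,0]],"delta_rot":[[0,0,0],[0,0,0],[0,0,0]],"hand":[7.5,7.5,7.5]}'
python3 -m creep '{"translation":[[3,-0.2,0],[6,-0.4,0],[10,-0.6,2],[10,-2,8],[10,-6,14],[9,-12,20],[8,-18,22],[4,-24,22]],"delta_rot":[[0,0,0],[0,0,0],[0,0,0],[-0.6,-10,0],[-1.2,-20,0],[-1.8,-30,0],[-2.4,-40,0],[-3,-50,0]],"hand":[7.5,7.5,7.5,7.5,7.5,7.5,7.5,7.5]}'
python3 - <<'E'
from h import *
L=look("top","t7");
r=rect(L,(262,365,255,300),55,6);print(len(r[0]),*r[1:])
for n,b,h in [("punch",(290,335,230,285),187),("bar",(265,360,285,310),35),("malhead",(435,500,225,310),98),("handle",(440,500,235,310),67)]:
    r=rect(L,b,h);print(n,len(r[0]),*r[1:])
E
```

```text
clock: 14.02
position: [480.0, 11.1, 26.2]
ee_rot: [0.025, 0.882, 0.015, -0.47]
contact_force: [18.9, -2.3, 0.7]
gripper_width: 75.0
grasp_force: 9.2
clock: 15.02
position: [530.1, -197.3, 243.2]
ee_rot: [0.028, 0.998, 0.002, -0.057]
contact_force: [-0.2, -1.3, -1.2]
gripper_width: 75.3
grasp_force: 0.0
227 [416.   61.2] [25.2 64.8] 81.7 55.1
punch 35 [475.3  33.7] [ 7.2 26.4] 88.8 189.5
bar 146 [376.7  87. ] [56.2 15.9] 88.5 34.3
malhead 428 [ 478.  -373.5] [57.4 56.9] 42.7 97.4
handle 470 [ 396.4 -420.3] [130.6  25.4] 29.7 65.9
```

View pics/t7.png

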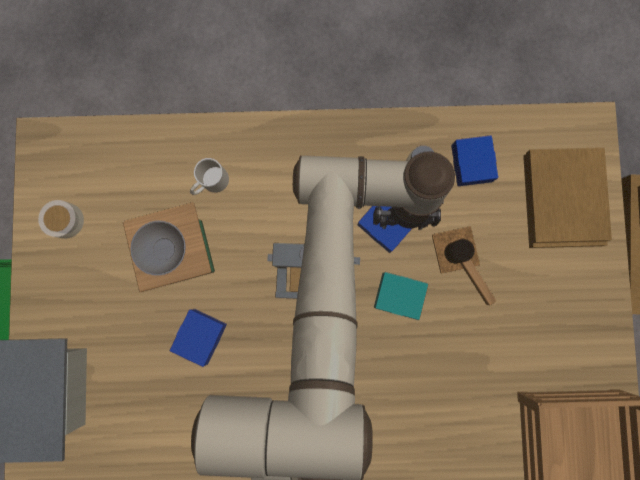

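The top view shows the mallet unmoved on the pad (460,251) and the mug, jar and bowl in place. The forearm hides the frame for now. Next is the mallet grip.

```bash
cat >> h.py <<'E'
def goto(p,ydeg):
    s=read_state();a=np.radians(ydeg);y=np.array([np.cos(a),np.sin(a),0]);z=np.array([0,0,-1.])
    T=R.from_matrix(np.c_[np.cross(y,z),y,z]);d=T*R.from_quat(s["ee_rot"]).inv()
    print("shift cm",((np.array(p)-s["position"])/10).round(2),"rot",np.degrees(d.as_rotvec()).round(1),"at",s["position"].round(1),s["joints"].round(2))
E
python3 -c "
from h import *
goto([412.9,-410.8,120],119.8)"
```

```text
shift cm [-10.76 -20.94 -12.43] rot [ 1.5 -6.6 33.4] at [ 520.5 -201.4  244.3] [-0.08  0.32 -0.06  0.   -1.31 -1.56]
```

```bash
python3 -m creep '{"translation":[[-2,-4,0],[-4,-8,0],[-6,-12,-1],[-8,-16,-3],[-10,-20,-6],[-10.8,-20.9,-10],[-10.8,-20.9,-12.4],[-10.8,-20.9,-12.4]],"delta_rot":[[0.4,-1.7,8],[0.8,-3.3,16],[1.2,-5,25],[1.5,-6.6,33.4],[1.5,-6.6,33.4],[1.5,-6.6,33.4],[1.5,-6.6,33.4],[1.5,-6.6,33.4]],"hand":[7.5,7.5,7.5,7.5,7.5,7.5,7.5,7.5]}'
python3 - <<'E'
from h import *
goto([412.9,-410.8,35],119.8)
L=look("top","t8")
r=rect(L,(262,365,255,300),55,6);print(len(r[0]),*r[1:])
for n,b,h in [("punch",(290,335,230,285),187),("bar",(265,360,285,310),35),("beam",(255,365,230,285),140)]:
    r=rect(L,b,h);print(n,len(r[0]),*r[1:])
L=look("side","s8")
r=rect(L,(250,380,240,330),55,6);print(len(r[0]),*r[1:])
E
```

```text
clock: 16.08
position: [419.6, -403.4, 114.3]
ee_rot: [-0.26, 0.966, 0.002, -0.006]
contact_force: [0.1, -0.5, 0.2]
gripper_width: 75.1
grasp_force: 0.0
shift cm [-0.67 -0.74 -7.93] rot [-0.1 -0.7 -0.3] at [ 419.6 -403.4  114.3] [-0.49  0.43 -0.25  0.01 -0.91 -0.56]
1100 [412.5  13.8] [119.6  64. ] 86.2 54.8
punch 421 [471.2  11.1] [52.7 52.7] 88.5 186.5
bar 498 [372.   17.8] [195.1  19.3] 87.2 34.3
beam 722 [468.  -40.7] [90.3 58. ] 86.3 139.6
1162 [418.2  13.4] [147.   71.3] 86.6 55.2
```

The carton is home: 86.2° against the frame's 86.4°, about 1 mm off laterally, and its front edge is on the stop face.

```bash
python3 -m creep '{"translation":[[0,0,0],[0,0,0]],"delta_rot":[[0,0,0],[0,0,0]],"hand":[7.5,7.5]}'
python3 -c "
from h import *
goto([412.9,-410.8,35],119.8)"
```

```text
clock: 16.42
position: [423.0, -404.9, 118.1]
ee_rot: [-0.26, 0.966, -0.001, -0.002]
contact_force: [-0.4, 0.6, 0.9]
gripper_width: 75.1
grasp_force: 0.0
shift cm [-1.01 -0.59 -8.31] rot [ 0.2 -0.2 -0.4] at [ 423.  -404.9  118.1] [-0.48  0.42 -0.25  0.01 -0.9  -0.56]
```

```bash
python3 -m creep '{"translation":[[-1,-0.6,0],[-1,-0.6,-2],[-1,-0.6,-5],[-1,-0.6,-7.5],[-1,-0.6,-8.3],[-1,-0.6,-8.3],[-1,-0.6,-8.3]],"delta_rot":[[0,0,-0.4],[0,0,-0.4],[0,0,-0.4],[0,0,-0.4],[0,0,-0.4],[0,0,-0.4],[0,0,-0.4]],"hand":[7.5,7.5,7.5,7.5,7.5,7.5,7.5]}'
python3 -m creep '{"translation":[[0,0,0],[0,0,0],[0,0,0],[0,0,0],[0,0,0],[0,0,0],[0,0,0]],"delta_rot":[[0,0,0],[0,0,0],[0,0,0],[0,0,0],[0,0,0],[0,0,0],[0,0,0]],"hand":[5,2,1,1,1,1,1]}'
```

```text
clock: 17.3
position: [413.0, -411.5, 35.2]
ee_rot: [-0.257, 0.966, -0.002, -0.002]
contact_force: [0.1, -0.3, 0.2]
gripper_width: 75.3
grasp_force: 0.0
clock: 18.18
position: [412.7, -411.2, 34.4]
ee_rot: [-0.257, 0.966, -0.001, -0.003]
contact_force: [-1.1, -0.5, 3.3]
gripper_width: 23.3
grasp_force: 59.5
```

```bash
python3 -m creep '{"translation":[[0,0,1.5],[0,0,4],[0,0,8],[0,0,13],[0,0,18],[0,0,21.5],[0,0,21.5],[0,0,21.5]],"delta_rot":[[0,0,0],[0,0,0],[0,0,0],[0,0,0],[0,0,0],[0,0,0],[0,0,0],[0,0,0]],"hand":[1,1,1,1,1,1,1,1]}'
python3 - <<'E'
from h import *
print(read_state()["gripper_width"])
L=look("side","s9");im,d,r,o=L;p=o+r*d[...,None]
hsv=cv2.cvtColor(im,cv2.COLOR_RGB2HSV)
cv2.imwrite("pics/s9c.png",cv2.resize(im[30:230,250:450,::-1],None,fx=3,fy=3))
E
```

```text
clock: 19.18
position: [411.1, -409.7, 246.8]
ee_rot: [-0.257, 0.967, 0.001, -0.004]
contact_force: [0.5, -0.2, -4.0]
gripper_width: 23.3
grasp_force: 59.2
23.27970325019149
```

View pics/s9c.png

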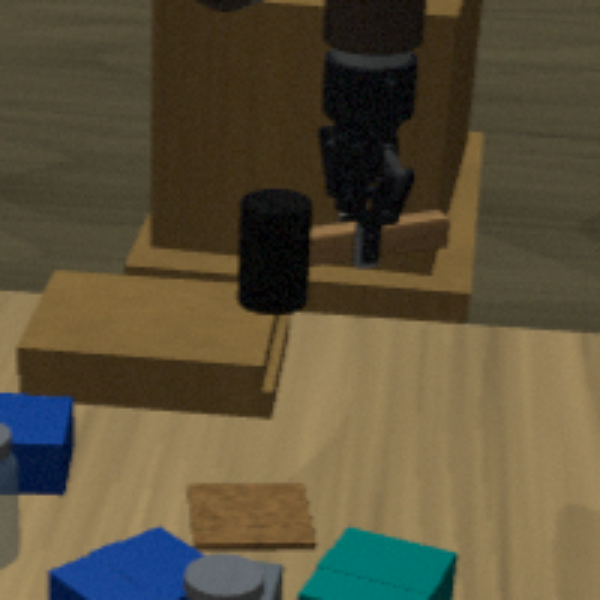

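The crop shows the mallet held level, its head hanging upright at (275,250) and the pad free below. I carry it over the punch.

```bash
python3 -m creep '{"translation":[[0,3,0],[0,8,0],[-0.2,14,0],[-0.3,20,0],[-0.5,26,0],[-0.6,32,0],[-0.65,36,0],[-0.65,38.5,0]],"delta_rot":[[0,0,0],[0,0,0],[0,0,0],[0,0,0],[0,0,0],[0,0,0],[0,0,0],[0,0,0]],"hand":[1,1,1,1,1,1,1,1]}'
python3 -m creep '{"translation":[[0,0,0],[0,0,0],[0,0,0]],"delta_rot":[[0,0,0],[0,0,0],[0,0,0]],"hand":[1,1,1]}'
python3 - <<'E'
from h import *
goto([406.4,-25.9,249.5],119.8)
L=look("top","t10");im,d,r,o=L;z=o[2]+d*r[...,2]
r1=rect(L,(270,400,190,300),303,12);print(len(r1[0]),*r1[1:])
L=look("side","s10");r1=rect(L,(270,380,100,300),303,10);print(len(r1[0]),*r1[1:])
E
```

```text
clock: 20.23
position: [404.3, -24.3, 247.3]
ee_rot: [-0.258, 0.966, -0.0, -0.005]
contact_force: [0.9, 0.2, -3.7]
gripper_width: 23.1
grasp_force: 59.9
clock: 20.6
position: [405.5, -26.7, 248.4]
ee_rot: [-0.256, 0.967, -0.001, -0.004]
contact_force: [-0.6, -0.0, -2.9]
gripper_width: 23.0
grasp_force: 60.1
shift cm [0.09 0.08 0.11] rot [ 0.2 -0.4  0.1] at [405.5 -26.7 248.4] [ 0.34 -0.01 -0.45  0.   -1.14 -1.39]
448 [479.3  14.3] [44.1 59.2] 27.6 310.9
575 [473.8  14.3] [59.2 88.4] 7.7 310.9
```

```bash
python3 -m creep '{"translation":[[0,0,-1.5],[0,0,-2.8],[0,0,-3.6],[0,0,-4.2],[0,0,-4.8],[0,0,-5.2],[0,0,-5.5],[0,0,-5.5]],"delta_rot":[[0,0,0],[0,0,0],[0,0,0],[0,0,0],[0,0,0],[0,0,0],[0,0,0],[0,0,0]],"hand":[1,1,1,1,1,1,1,1]}'
python3 - <<'E'
from h import *
s=read_state();print(s["contact_force"].round(1),s["wrist_torque"].round(2),s["position"].round(1))
L=look("side","s11");im=L[0]
r1=rect(L,(270,380,150,300),256,8);print(len(r1[0]),*r1[1:])
L=look("top","t11");r1=rect(L,(270,400,190,300),256,12);print(len(r1[0]),*r1[1:])
cv2.imwrite("pics/s11c.png",cv2.resize(im[140:340,230:430,::-1],None,fx=3,fy=3))
E
```

```text
clock: 21.7
position: [406.1, -26.0, 194.3]
ee_rot: [-0.257, 0.966, -0.001, -0.003]
contact_force: [-1.4, -2.3, 2.2]
gripper_width: 23.1
grasp_force: 60.8
[-1.4 -2.3  2.2] [-0.65  0.5  -0.01] [406.1 -26.  194.3]
449 [473.6  20.8] [56.1 72.2] 7.7 257.8
435 [477.7  13.8] [45.8 57.9] 27.9 257.6
```

```bash
python3 -m creep '{"translation":[[0,0,-0.2],[0,0,-0.4],[0,0,-0.6],[0,0,-0.6]],"delta_rot":[[0,0,0],[0,0,0],[0,0,0],[0,0,0]],"hand":[1,1,1,1]}'
python3 - <<'E'
from h import *
L=look("top","t12");r1=rect(L,(270,400,190,300),253,12);print(len(r1[0]),*r1[1:])
L=look("side","s12");im=L[0]
cv2.imwrite("pics/s12c.png",cv2.resize(im[140:340,230:430,::-1],None,fx=3,fy=3))
s=read_state();print(s["contact_force"].round(1),s["wrist_torque"].round(2),s["position"].round(1))
E
```

```text
clock: 22.3
position: [406.3, -26.4, 189.9]
ee_rot: [-0.257, 0.966, -0.002, -0.002]
contact_force: [-6.5, -4.3, 14.7]
gripper_width: 23.4
grasp_force: 61.4
429 [477.4  13.4] [45.4 57.9] 26.4 253.7
[-6.1 -4.4 14.7] [-0.88  1.55 -0.11] [406.3 -26.4 189.9]
```

View pics/s12c.png

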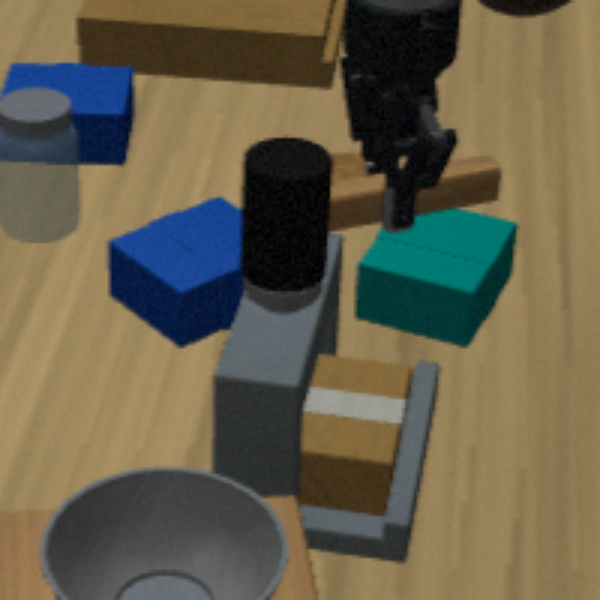

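Force jumped to about 18 N above the free-hanging reading, and the head bottom is at about 164 mm, which is 23 mm of travel. The crop shows the mallet head seated on the punch and the carton against the stop. I lift and carry it back.

```bash
python3 -m creep '{"translation":[[0,0,0],[0,0,1],[0,0,2.5],[0,0,4],[0,0,6.1],[0,-1,6.1],[0,-4,6.1],[0,-9,6.1]],"delta_rot":[[0,0,0],[0,0,0],[0,0,0],[0,0,0],[0,0,0],[0,0,0],[0,0,0],[0,0,0]],"hand":[1,1,1,1,1,1,1,1]}'
python3 -m creep '{"translation":[[0,-6,0],[0.1,-12,0],[0.3,-18,0],[0.5,-24,0],[0.65,-28,0],[0.65,-29.5,0],[0.65,-29.5,0],[0.65,-29.5,0]],"delta_rot":[[0,0,0],[0,0,0],[0,0,0],[0,0,0],[0,0,0],[0,0,0],[0,0,0],[0,0,0]],"hand":[1,1,1,1,1,1,1,1]}'
python3 - <<'E'
from h import *
goto([412.8,-411.2,249.4],119.8)
L=look("top","t13")
r=rect(L,(262,365,255,300),55,6);print(len(r[0]),*r[1:])
for n,b,h in [("punch",(290,335,230,285),187),("bar",(265,360,285,310),35),("head",(430,540,200,290),311),("pad",(425,500,220,285),8)]:
    r=rect(L,b,h,4 if h<10 else 8);print(n,len(r[0]),*r[1:])
im,d,ra,o=look("side","s13");p=o+ra*d[...,None]
hsv=cv2.cvtColor(im,cv2.COLOR_RGB2HSV)
m=(p[...,2]>190)&(p[...,2]<330)&(p[...,1]<-300)&(p[...,1]>-480)&(p[...,0]<560)&(p[...,0]>300)&(d>0)
w=m&(hsv[...,1]>90);q=p[w];k=(q-[478,-373.5,0])[:,:2]@[-.868,-.497]
print("handle z fit",len(q),np.polyfit(k,q[:,2],1),np.percentile(k,[2,98]))
w=m&(hsv[...,2]<40);q=p[w];k=np.hypot(*(q[:,:2]-[478,-373.5]).T)<36;print("head z",np.percentile(q[k][:,2],[2,98]))
E
```

```text
clock: 23.4
position: [405.3, -116.1, 247.3]
ee_rot: [-0.258, 0.966, 0.0, -0.004]
contact_force: [1.0, -0.2, -3.8]
gripper_width: 23.2
grasp_force: 59.6
clock: 24.4
position: [412.2, -409.8, 248.3]
ee_rot: [-0.257, 0.966, -0.0, -0.003]
contact_force: [-1.2, 0.5, -3.2]
gripper_width: 23.0
grasp_force: 59.5
shift cm [ 0.06 -0.14  0.11] rot [ 0.1 -0.3 -0. ] at [ 412.2 -409.8  248.3] [-0.5   0.3  -0.08  0.   -1.2  -0.55]
1103 [412.6  14.1] [119.1  64.1] 86.4 54.7
punch 422 [471.2  11.1] [52.7 52.7] 88.5 186.1
bar 498 [372.   17.8] [195.1  19.3] 87.2 34.3
head 13 [ 397.9 -375.1] [10.3  4.8] 61.6 308.1
pad 14 [ 516.  -320.8] [ 5.5 11.1] 87.4 10.5
handle z fit 1214 [6.14241416e-02 2.74285637e+02] [-35.56098901 146.29842338]
head z [226.93842911 313.92872753]
```

```bash
python3 -m creep '{"translation":[[0,0,-5],[0,0,-10],[0,0,-15],[0,0,-18.5],[0,0,-20],[0,0,-20.6],[0,0,-21],[0,0,-21]],"delta_rot":[[0,0,0],[0,0,0],[0,0,0],[0,0,0],[0,0,0],[0,0,0],[0,0,0],[0,0,0]],"hand":[1,1,1,1,1,1,1,1]}'
python3 -m creep '{"translation":[[0,0,-0.1],[0,0,-0.3],[0,0,-0.4],[0,0,-0.4]],"delta_rot":[[0,0,0],[0,0,0],[0,0,0],[0,0,0]],"hand":[1,1,1,1]}'
```

```text
clock: 25.5
position: [413.0, -411.3, 40.0]
ee_rot: [-0.257, 0.966, -0.002, -0.002]
contact_force: [0.1, 1.4, -3.1]
gripper_width: 23.2
grasp_force: 59.5
clock: 26.0
position: [412.3, -410.9, 34.9]
ee_rot: [-0.257, 0.966, -0.001, -0.003]
contact_force: [-0.1, -0.0, -3.3]
gripper_width: 23.5
grasp_force: 59.5
```

```bash
python3 -m creep '{"translation":[[0,0,-0.1],[0,0,-0.15],[0,0,-0.15]],"delta_rot":[[0,0,0],[0,0,0],[0,0,0]],"hand":[1,1,1]}'
```

```text
clock: 26.38
position: [412.3, -411.1, 34.3]
ee_rot: [-0.257, 0.966, -0.001, -0.003]
contact_force: [-3.9, 0.9, 4.8]
gripper_width: 23.4
grasp_force: 60.6
```

```bash
python3 -m creep '{"translation":[[0,0,0],[0,0,0],[0,0,0],[0,0,0]],"delta_rot":[[0,0,0],[0,0,0],[0,0,0],[0,0,0]],"hand":[2.8,3.5,5,7]}'
python3 -m creep '{"translation":[[0,0,0],[0,0,1],[0,0,3],[0,0,7],[0,0,12],[-3,-4,17],[-7,-8,20],[-10,-12,20]],"delta_rot":[[0,0,0],[0,0,0],[0,0,0],[0,0,0],[0,0,0],[0,0,0],[0,0,0],[0,0,0]],"hand":[7,7,7,7,7,7,7,7]}'
python3 - <<'E'
from h import *
L=look("top","t14")
for n,b,h in [("carton",(262,365,255,300),55),("punch",(290,335,230,285),187),("bar",(265,360,285,310),35),("malhead",(435,500,225,310),98),("handle",(440,500,235,310),67),("jar",(400,440,140,185),120),("scale",(110,225,195,300),172)]:
    r=rect(L,b,h,8 if h>10 else 4);print(n,len(r[0]),r[0].mean(0).round(1),*r[1:])
cv2.imwrite("pics/t14c.png",cv2.resize(L[0][130:330,100:520,::-1],(800,381)))
s=read_state();print(s["position"],s["contact_force"])
E
```

```text
clock: 26.88
position: [412.5, -410.9, 33.3]
ee_rot: [-0.257, 0.966, -0.001, -0.003]
contact_force: [-0.2, 0.3, 0.1]
gripper_width: 66.1
grasp_force: 0.0
clock: 27.88
position: [312.3, -532.7, 238.2]
ee_rot: [-0.258, 0.966, -0.004, -0.001]
contact_force: [0.5, 0.4, 0.4]
gripper_width: 70.2
grasp_force: 0.0
carton 1108 [412.6  13.9] [412.5  13.8] [119.6  64.1] 86.4 54.9
punch 420 [471.4  11.7] [471.2  11.1] [52.7 52.7] 88.5 186.5
bar 495 [371.8  17.7] [372.   17.8] [194.9  19.3] 87.2 33.9
malhead 431 [ 477.1 -372.4] [ 477.4 -371.6] [59.1 56.5] 88.5 97.0
handle 475 [ 393.7 -418.6] [ 393.8 -418.4] [133.   25.4] 29.2 66.3
jar 475 [ 717.3 -279.3] [ 717.2 -279.3] [61.1 63.2] 54.5 119.4
scale 3046 [501.1 345. ] [500.4 362.2] [179.6 180.1] 13.9 171.5
[ 307.82757424 -536.86312611  236.92633135] [ 0.20590297 -3.01806495  1.22513606]
```

View pics/t14c.png

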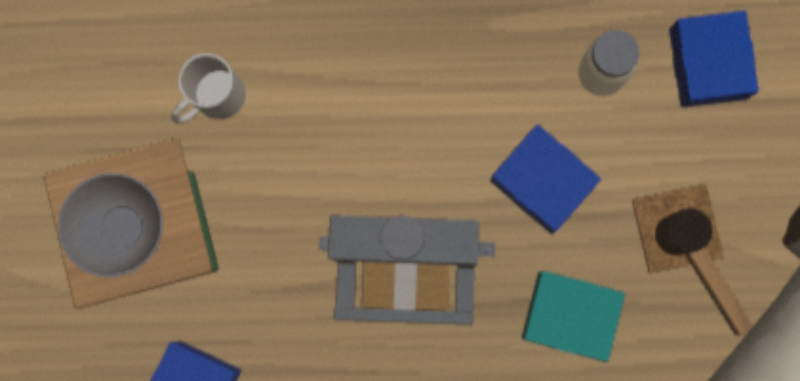

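The picture shows the carton square in the frame against the stop (405,287), the punch up, and the mallet standing on the pad (684,232). The mug, jar and bowl look untouched. I let the arm settle and hand in.

```bash
python3 -m creep '{"translation":[[0,0,0],[0,0,0],[0,0,0],[0,0,0]],"delta_rot":[[0,0,0],[0,0,0],[0,0,0],[0,0,0]],"hand":[7,7,7,7]}'; python3 -c "
from bench import *
print(job_done())"
```

```text
clock: 28.42
position: [313.1, -530.2, 233.5]
ee_rot: [-0.258, 0.966, -0.001, -0.003]
contact_force: [0.6, 0.3, 0.3]
gripper_width: 70.0
grasp_force: 0.0
the job is handed in; nothing more can be done
None
```

I handed the job in at 28.4 s; no verdict came back, but my last measurements show the carton square against the back stop, the punch knocked 23 mm down onto its lid with the mallet, the mallet back on its head on the cork pad, and the bowl, jar and mug undisturbed.

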